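# Fit the spare timer module to the test rail

## Task

Fit the spare timer module, the narrow one with two dials, to the test stand: swing its foot out first, then lift it up and off the spares rail, hang it on the free part of the test rail with hook and foot properly home, then slide it gently to the right until it sits flush against the controller and presses in its sprung contact block. Leave the wide spare hanging where it is, leave the other things alone, and do not drop the module or ram it against the controller.

Things in the scene. Friction and masses are not known exactly. Their poses are not given: they have to be found in the camera images.
- timer_module: Loose grey module with two dials, 36 mm wide (y), 90 tall, 0.16 kg; the narrower of the two spares. Origin: mid-width, underside, at its back face; x runs backward into the stand, y left along the rail, z up. Top and bottom parts (z 68-90, 0-20 mm) span x -42 to 0, the middle x -58 to 0. Its flat sides can be pinched from above. Hung, it is upright, its origin at x -3, z 35 mm in the stand frame.
- timer_hook (a point): Middle of the ceiling of the timer module's hook slot, 2.75 mm behind its back face, 62 mm above its underside. The slot (5.5 mm wide, open below) lies between the back face and a rigid tab (x 5.5 to 10.5 mm, reaching down to z 55). Hung, it rests on the rail's upper edge. Below, a 3 mm spacer on the back (z 25-37) bears on the rail's lower flange.
- timer_foot (a point): Tip of the module's rigid foot (at z 17 to 23.5 mm, reaching 8 mm behind the back face), which sits 3.5 mm below the rail's lower edge and reaches behind it. So a straight lift catches after 3.5 mm, but the hook needs 7: first swing the bottom out to the robot about the hook by 11 to 15 degrees, then lift 10 mm or more with that tilt. Hanging up is the reverse. Nothing is sprung.
- timer_side (a point): Point on the timer module's right (-y) side face, 18 mm right of its middle, 43 mm above its underside: the middle of the pocket (x -34 to -12, z 36 to 50 mm, 5.5 mm deep) that takes the contact block of the controller.
- wide_module: The other spare, loose: a grey rail module 52 mm wide, vented front, no dials, 0.24 kg, with the same height, depth, hook, foot, origin and axes. It hangs on the same spares rail, its middle 90 mm left or right of the timer module's, and stays there.
- spares_stand: Fixed spares stand: grey base 200 mm wide, x -75 to 50 mm, 8 mm thick, an upright plate (front face at x 15, top at z 118 mm) and a horizontal steel rail on its front. Origin on the bench right below the rail's front face, midway along the rail; x points away from the front, y left along the rail, z up.
- spares_rail (a point): Middle of the upper edge of the spares rail, at its front face, z 97 mm. Both rails are alike: upper flange x 0 to 2.5 mm, free behind for 9 mm down from this edge and 12 mm deep; lower flange likewise, its lower edge at z 62 mm.
- test_stand: Fixed test stand, 260 mm wide, else with the same rail, plate, origin (below the rail's front face, midway along it), axes, heights and depths. Clamped on it from the right: end clamp, 52 mm vented power supply, 36 mm controller with a dark window, shaped like the timer module. The row's left face (the controller's) is anywhere from y -26 to 6 mm; from there to y 124 mm the rail is free.
- test_rail (a point): Middle of the upper edge of the test rail, at its front face, z 97 mm. A module with its tab held above this edge and moved backward meets the rail's front face with its back face: then the slot is over the flange and the module can be lowered onto it (3 mm play front to back). It slides along the rail under about 1 N.
- contact_block (a joint): How far (m) the sprung black contact block (16 mm deep, 8 high, 43 mm above the modules' underside) in the controller's left side is pushed in. 0: free, it stands out 9.5 mm; 0.004: a hung module's right side is flush against the controller, the block in its pocket with 3 mm to spare all round. The spring is weak (0.1 to 0.3 N); the controller behind it is a hard stop.
- terminal_strip: a white terminal strip, 58 mm long, lying on the base of the test stand; bystander.
- standoff_bolt: a short steel bolt, 39 mm, lying on the base of the spares stand; bystander.
- multimeter: a black multimeter, 146x76x47 mm, lying on the bench; bystander.
- side_cutters: side cutters with red handles, 139 mm long, lying on the bench; bystander.
- relay: a small clear plug-in relay, 27x21x34 mm, standing on the bench; bystander.
Not all that is in view belongs to the job. What is shaped like the timer_module but red or turquoise is not meant.

How it is judged:
By the outcome, as a careful person would: the job done as asked, in the order asked, and still so for the second after the job is handed in, with the robot touching nothing.
It also fails if it takes over 66 s, if anything falls off the work surface, if the arm or the gripper's body presses on something with over 40 N, if the wrist force passes 120 N, or if a joint passes its speed limit or range.

## Robot

A 7-joint arm with a two-finger parallel gripper is mounted at the origin on a cart in front of the work surface, level with it; the furniture and walls round the work are solid. World frame = base frame: x ahead of the robot, y to its left, z up, the work surface at z = 0. Lengths are in m, angles in rad, forces in N, time in s.
With the tool pointing down it reaches from about 0.425 to 0.875 m from the base axis. Payload 8.4 kg.
Tool frame: the origin (TCP) lies on the centre line of the jaws, within the pads' length; the fingertips stand 14 mm ahead of it and the grasp point (between the pads) lies 5 mm behind it (arm.tcp_to_tips is the distance from the TCP to the fingertips, in m); z points along the fingers, y is the line along which they close (so a half turn about z gives the same grasp; the last joint's range is limited). The gripper opens to 87 mm and grips with 3 to 60 N. Pads are 19 mm wide; open, the fingers measure 117 mm over their backs; the gripper's body (75 mm by 190 mm) begins 51 mm behind the grasp point.
Start: joints at [-1.323, 0.333, 0.04, 1.465, -0.013, 1.343, -0.059], TCP at [0.221, 0.611, 0.237] pointing down, gripper open.
Joint ranges: [-2.58, 2.58], [-0.38, 2.09], [-1.3, 1.39], [0.25, 2.4], [-1.5, 4.64], [0.08, 2.09], [-2.65, 2.65]. Speed limits (rad/s): [2.22, 2.22, 2.79, 2.79, 3.14, 3.14, 3.14].

## Interface

Orientations are given as [roll, pitch, yaw] about the fixed x, y, z axes, in that order (R = Rz(yaw) Ry(pitch) Rx(roll)).
In Python, from workcell import arm gives the robot as it stands.
- The arm moves only by the tool play_rows, never from a script. Its argument "moves" is a list of rows, each a list of 5 numbers: the closure, from -1 (fully open) to 1 (shut), then the shift along the tool's x, y, z in units of 0.04 m (1.0 is 0.04 m), then the turn about the tool's z in units of 0.1 rad (1.0 is 0.1 rad). In form: [[grip, x, y, z, spin], ...]. A call has 1 to 8 rows; each row shifts and turns the commanded pose from where the row before left it, along the tool's axes as they then stand; what a row does not reach is not made up. A row lasts 1/12 s, in which the tool goes at most 41.7 mm and 7.16 degrees, less where a joint would pass 70% of its speed; a pose out of reach is approached as far as the arm can. A call with a number of a shift or a turn outside -1 to 1 is refused whole. A call with a gripper value outside its range is refused whole. The fingers move at their own pace and stop on an object; "newtons" is the grip in N (left out, the last holds). Time passes only in rows, so rows that do not move let the fingers close. It gives the time, the measured TCP pose, the force, the opening and the grip force at its end, in the units of the state.
- arm.sense(): the state, without advancing time (a new reading comes with each control period).
- arm.read_camera(name): name is "scene" or "top" or "wrist"; returns the picture (480x640x3 uint8, red, green, blue); there is no depth.
- arm.camera_info(name): a dict with "mtx" (3x3 intrinsics, pixels), "rvec" (rotation vector, rad) and "tvec" (3), from world to camera coordinates, as OpenCV has them. Camera axes: x right, y down, z forward; pixel columns grow to the right and rows downward; lengths in m; the calibration is good to about 2 mm. A picture is of the moment at which its call begins: read the wrist's pose just before it. camera_info takes no time and is no camera call; for the wrist camera it gives the pose at the moment of the call.
- arm.close_job(): hands the job in; it is judged then, once.
The state is a dict: "clock": time; "joints": joint angles; "joint_velocities": joint speeds; "joint_efforts": joint torques, N m; "eef_pos": TCP position; "eef_rot": TCP orientation; "wrist_force": force on the tool from outside, world axes, zero at the start; "wrist_torque": the same for the moment, N m; "finger_gap": opening from 0.0 (shut) to 1.0 (fully open); "gripper_force": force on a finger pad.
Only numpy, scipy, OpenCV 4.12 (cv2) and the standard library are available. Lean on these libraries where they do the work, as an engineer would, in place of code of your own. Each camera call takes 0.05 s, during which the arm holds its last target. There are 200 camera calls.

## Working session

There is one attempt and no reset: what is moved stays moved. The work goes in short steps, Python scripts to look and compute and a tool call to move; the robot and the scene stay as the last step left them, time stands still between calls to the robot, and variables do not carry over. Pictures are saved under pics/ and viewed, at most 10 in all, crops included, and the job is handed in when it is done.

Besides the shell and the picture viewer there is one more tool, called after ">>>" in YAML: its name, and indented under it one key for each argument. play_rows: Moves the arm, as the interface text tells. Shifts and turns lie within -1 to 1; 1 stands for 0.04 m of shift or 0.1 rad of turn. Its arguments: {"type":"object","properties":{"moves":{"type":"array"},"newtons":{"type":"number"}},"required":["moves"]}

```bash
mkdir -p pics; ls
cat > h.py <<'E'
import numpy as np, cv2
from workcell import arm
def cam(n):
    i=arm.camera_info(n); K=np.array(i["mtx"],float); R=cv2.Rodrigues(np.array(i["rvec"],float))[0]; t=np.array(i["tvec"],float).ravel(); return K,R,t
def ray(n,uv,c=None):
    K,R,t=c or cam(n); d=R.T@np.linalg.inv(K)@np.array([uv[0],uv[1],1.]); return -R.T@t,d/np.linalg.norm(d)
def plane(n,uv,ax,v,c=None):
    o,d=ray(n,uv,c); return o+d*(v-o[ax])/d[ax]
def tri(rs):
    A=sum(np.eye(3)-np.outer(d,d) for o,d in rs); b=sum((np.eye(3)-np.outer(d,d))@o for o,d in rs); return np.linalg.solve(A,b)
def proj(n,p,c=None):
    K,R,t=c or cam(n); q=K@(R@np.array(p)+t); return q[:2]/q[2]
def snap(n,f):
    c=cam(n); im=arm.read_camera(n); cv2.imwrite("pics/"+f,cv2.cvtColor(np.array(im),cv2.COLOR_RGB2BGR)); return im,c
E
python3 - <<'E'
from h import *
np.set_printoptions(precision=3,suppress=True)
for n in("scene","top"):
    im,c=snap(n,n+"0.png"); print(n,-c[1].T@c[2],c[1][2],c[0])
s=arm.sense(); print(s)
E
```

```text
pics
scene [ 0.087 -0.849  0.905] [ 0.318  0.692 -0.648] [[569.525   0.    315.16 ]
 [  0.    569.525 238.361]
 [  0.      0.      1.   ]]
top [0.404 0.028 1.089] [ 0.118 -0.02  -0.993] [[452.877   0.    321.742]
 [  0.    452.877 241.796]
 [  0.      0.      1.   ]]
{'clock': 0.1, 'joints': array([-1.323,  0.334,  0.04 ,  1.466, -0.013,  1.343, -0.058]), 'joint_velocities': array([-0.   ,  0.   ,  0.001, -0.001, -0.001, -0.002,  0.001]), 'joint_efforts': array([  0.004, -65.781,   1.34 , -40.471,  -0.06 ,   0.041,   0.   ]), 'eef_pos': array([0.221, 0.611, 0.236]), 'eef_rot': array([-3.14 ,  0.   ,  2.795]), 'wrist_force': array([-0.249,  0.454,  0.496]), 'wrist_torque': array([-0.024,  0.016,  0.008]), 'gripper_force': 0.0, 'finger_gap': 1.0005171761364746}
```

View pics/scene0.png

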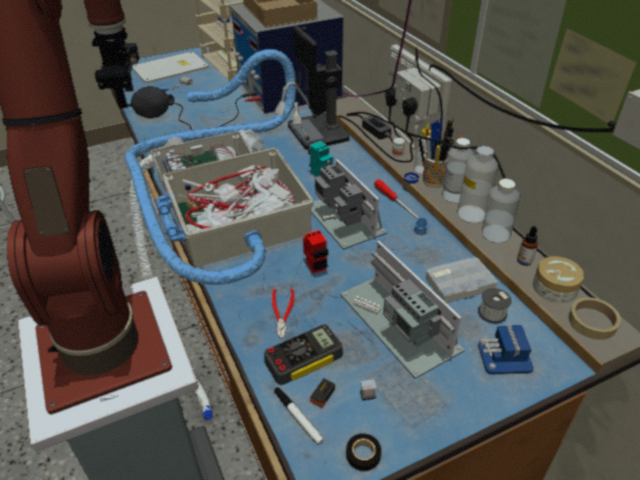

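View pics/top0.png

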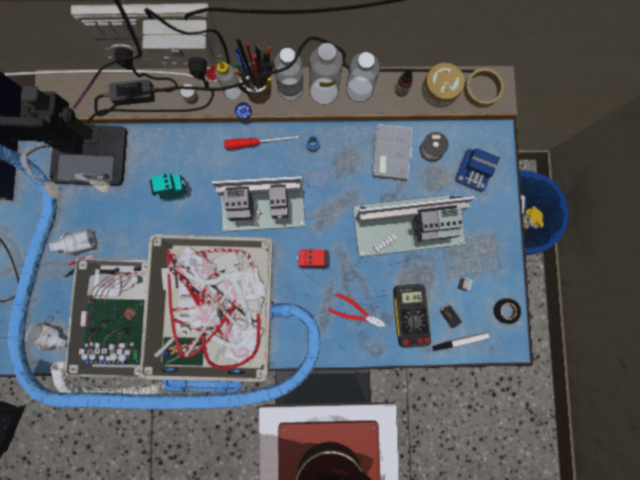

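Candidates: two grey spares at top (238,203, wider) and (278,202, narrower). Lookalikes are turquoise (168,185), red (313,258) and the controller (430,222). My choice is (278,202), and I'll check it in a close crop.

Run:
```python
from h import *
np.set_printoptions(precision=3,suppress=True)
t=cv2.imread("pics/top0.png"); s=cv2.imread("pics/scene0.png")
a=cv2.resize(t[170:260,205:305],(400,360),interpolation=cv2.INTER_CUBIC)
b=cv2.resize(s[145:245,300:400],(360,360),interpolation=cv2.INTER_CUBIC)
c=cv2.resize(t[190:260,350:480],(760,409)[0:2],interpolation=cv2.INTER_CUBIC)[:240*10]
c=cv2.resize(c,(446,240))
d=cv2.resize(s[240:370,340:470],(240,240),interpolation=cv2.INTER_CUBIC)
top=np.hstack([a,b]); bot=np.zeros((240,760,3),np.uint8); bot[:,:446]=c; bot[:,446:686]=d
cv2.imwrite("pics/crop1.png",np.vstack([top,bot]))
for uv in[(278,202),(238,203),(432,222)]: print(plane("top",uv,2,.12))
K,R,t=cam("wrist"); s=arm.sense(); from scipy.spatial.transform import Rotation as Ro
T=Ro.from_euler("xyz",s["eef_rot"]).as_matrix()
print("wrist cam in tool:",T.T@(-R.T@t-s["eef_pos"]),"\n",T.T@R.T,K[0]); print(T)
```

```text
[0.607 0.102 0.12 ]
[0.606 0.189 0.12 ]
[ 0.557 -0.232  0.12 ]
wrist cam in tool: [ 0.076 -0.001 -0.148] 
 [[-0.001 -0.96  -0.279]
 [ 1.    -0.001  0.   ]
 [-0.    -0.279  0.96 ]] [366.392   0.    318.15 ]
[[-0.94   0.34  -0.   ]
 [ 0.34   0.94  -0.001]
 [-0.    -0.001 -1.   ]]
```

View pics/crop1.png

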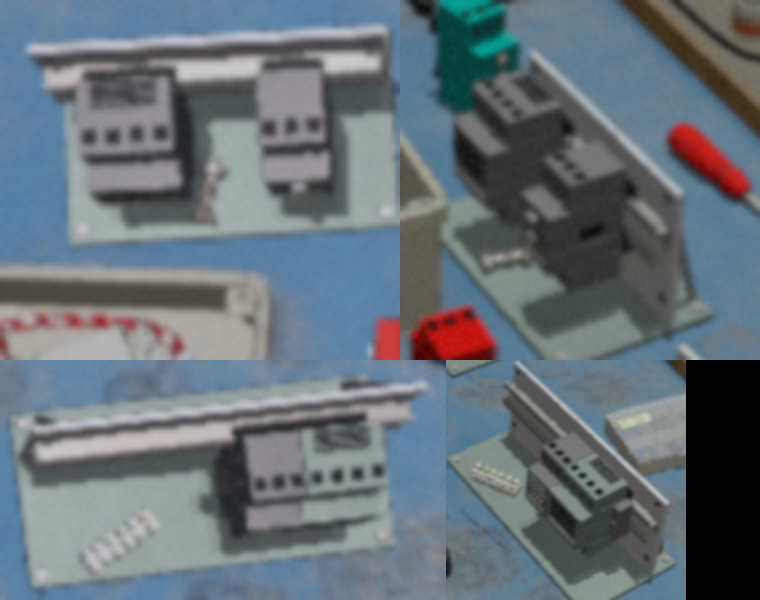

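The crop shows the right-hand spare (278,202 top) is narrow with a pocket in its side, so it is the timer. The left one is wide and vented.

Run:
```python
from h import *
np.set_printoptions(precision=3,suppress=True)
for n,a,b in[("sp",(212,182.5),(302,177)),("te",(358.7,210.4),(474.8,197.3))]:
    A,B=[plane("top",p,2,.118) for p in(a,b)]; d=A-B; print(n,A,B,np.linalg.norm(d),"rail yaw",np.arctan2(-d[0],d[1]))
```

```text
sp [0.653 0.246 0.118] [0.662 0.049 0.118] 0.19676397341485918 rail yaw 0.04774332190491987
te [ 0.586 -0.073  0.118] [ 0.611 -0.33   0.118] 0.2576503697786686 rail yaw 0.09752907743883443
```

>>> play_rows:
  moves:
    - [-1,-0.8,-0.56,0,0]
    - [-1,-0.8,-0.56,0,0]
    - [-1,-0.8,-0.56,0,0]
    - [-1,-0.8,-0.56,0,0]
    - [-1,-0.8,-0.56,0,0]
    - [-1,-0.8,-0.56,0,0]
    - [-1,-0.8,-0.56,0,0]
    - [-1,-0.8,-0.56,0,0]

```text
clock: 0.77
eef_pos: [0.4014, 0.3538, 0.2364]
eef_rot: [-3.141, -0.0, 2.795]
wrist_force: [0.7, 0.3, 0.2]
finger_gap: 0.999
gripper_force: 0.0
```

>>> play_rows:
  moves:
    - [-1,-0.8,-0.56,0,0]
    - [-1,-0.8,-0.56,0,0]
    - [-1,-0.8,-0.56,0,0]
    - [-1,-0.8,-0.56,0,0]
    - [-1,-0.8,-0.56,0,0]
    - [-1,-0.8,-0.56,0,0]
    - [-1,-0.8,-0.56,0,0]
    - [-1,-0.8,-0.56,0,0]

```text
clock: 1.43
eef_pos: [0.5812, 0.0984, 0.2364]
eef_rot: [-3.141, -0.0, 2.795]
wrist_force: [0.0, 0.8, 0.4]
finger_gap: 1.002
gripper_force: 0.0
```

>>> play_rows:
  moves:
    - [-1,0,0,0,-1]
    - [-1,0,0,0,-1]
    - [-1,0,0,0,-1]
    - [-1,0,0,0,-1]
    - [-1,0,0,0,0]
    - [-1,0,0,0,0]

```text
clock: 1.93
eef_pos: [0.5804, 0.1001, 0.2363]
eef_rot: [-3.141, -0.001, -3.092]
wrist_force: [-0.3, -0.2, 0.0]
finger_gap: 0.997
gripper_force: 0.0
```

Run:
```python
from h import *
import pickle
np.set_printoptions(precision=4,suppress=True)
im,c=snap("wrist","w1.png"); pickle.dump(c,open("w1.pkl","wb")); s=arm.sense(); print(s["clock"],s["eef_pos"],s["eef_rot"],s["joints"],s["wrist_force"])
```

```text
1.9833 [0.5805 0.1001 0.2363] [-3.1415 -0.0004 -3.092 ] [-0.6016  0.2153  0.4174  1.6373 -0.0897  1.3084  1.451 ] [-0.2933  0.6291  0.9344]
```

View pics/w1.png

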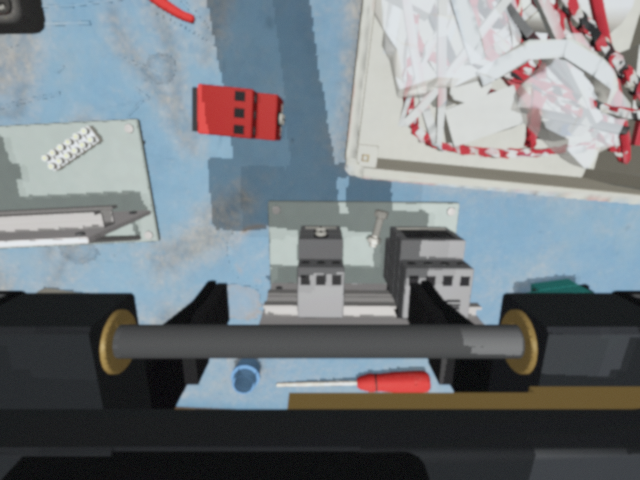

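The wrist view shows the timer at about (321,270) between the fingers, and the wide module at (430,270). I'll zoom in for its edges.

Run:
```python
import cv2
i=cv2.imread("pics/w1.png")[215:330,260:400]
cv2.imwrite("pics/w1c.png",cv2.resize(i,None,fx=5,fy=5,interpolation=cv2.INTER_CUBIC))
```

```text
(no output)
```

View pics/w1c.png

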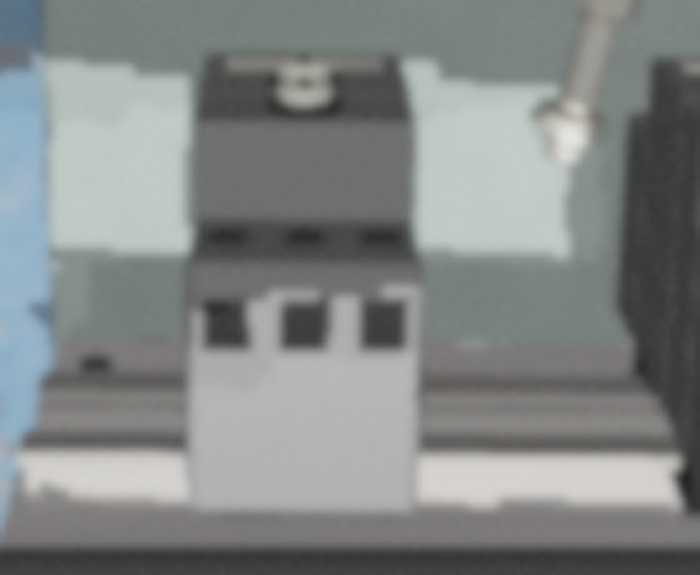

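```bash
cat >> h.py <<'E'
def fr(phi): return np.array([[np.cos(phi),-np.sin(phi)],[np.sin(phi),np.cos(phi)]])  # stand->world
E
python3 - <<'E'
from h import *
import pickle
np.set_printoptions(precision=4,suppress=True)
c=pickle.load(open("w1.pkl","rb")); f=lambda p,z: plane("wrist",(p[0]/5+260,p[1]/5+215),2,z,c)
for n,ps,z,mx in[("ledge",((198,118),(412,118)),.103,-58),("topfront",((188,258),(420,262)),.125,-42),("topback",((190,508),(413,508)),.125,0)]:
    P=[f(p,z) for p in ps]; m=(P[0]+P[1])/2; d=P[1]-P[0]; phi=np.arctan2(-d[0],d[1])
    o=m[:2]-fr(.0485)@np.array([mx/1000,0]); print(n,P[0],P[1],"w",np.linalg.norm(d),"phi",phi,"origin",o)
E
```

```text
ledge [0.5824 0.0846 0.103 ] [0.5807 0.1186 0.103 ] w 0.034075982235135534 phi 0.04866656175352236 origin [0.6395 0.1044]
topfront [0.5981 0.0847 0.125 ] [0.597  0.1195 0.125 ] w 0.03483782129930623 phi 0.030345877230626938 origin [0.6395 0.1041]
topback [0.6396 0.0864 0.125 ] [0.6379 0.1212 0.125 ] w 0.034873420158702935 phi 0.04859754443881211 origin [0.6387 0.1038]
```

>>> play_rows:
  moves:
    - [-0.5,-0.42,0.03,0,0]
    - [-0.5,0,0,0,0]
    - [-0.5,0,0,0.8,0]
    - [-0.5,0,0,0.8,0]
    - [-0.5,0,0,0.8,0]
    - [-0.5,0,0,0.8,0]
    - [-0.5,0,0,0.4,0]
    - [-0.5,0,0,0.26,0]
  newtons: 4

```text
clock: 2.65
eef_pos: [0.5956, 0.102, 0.0795]
eef_rot: [-3.14, -0.004, -3.09]
wrist_force: [-0.3, -0.1, -0.7]
finger_gap: 0.753
gripper_force: 0.0
```

>>> play_rows:
  moves:
    - [0.1,0,0,0,0]
    - [0.5,0,0,0,0]
    - [1,0,0,0,0]
    - [1,0,0,0,0]
    - [1,0,0,0,0]
    - [1,0,0,0,0]
    - [1,0,0,0,0]
    - [1,0,0,0,0]
  newtons: 4

```text
clock: 3.32
eef_pos: [0.5979, 0.1026, 0.0831]
eef_rot: [3.141, 0.001, -3.088]
wrist_force: [-1.0, 0.5, 4.2]
finger_gap: 0.415
gripper_force: 4.0
```

>>> play_rows:
  moves:
    - [1,0.01,0,-0.03,0]
    - [1,0.01,0,-0.03,0]
    - [1,0.01,0,-0.03,0]
    - [1,0.01,0,-0.03,0]
    - [1,0.01,0,-0.03,0]
    - [1,0,0,-0.03,0]
    - [1,0,0,0,0]
    - [1,0,0,0,0]
  newtons: 4

```text
clock: 3.98
eef_pos: [0.595, 0.1021, 0.0892]
eef_rot: [-3.141, -0.001, -3.088]
wrist_force: [1.2, -0.1, -1.9]
finger_gap: 0.415
gripper_force: 4.0
```

Run:
```python
from h import *
import pickle
im,c=snap("wrist","w2.png"); pickle.dump(c,open("w2.pkl","wb")); a,_=snap("scene","s2.png")
b=np.array(im)[200:330,250:410]; a=np.array(a)[150:240,305:395]
a0=cv2.cvtColor(cv2.imread("pics/scene0.png")[150:240,305:395],cv2.COLOR_BGR2RGB)
r=lambda q,w,h:cv2.resize(q,(w,h),interpolation=cv2.INTER_CUBIC)
o=np.hstack([r(a0,390,390)[:, :],r(a,390,390)]); cv2.imwrite("pics/s2c.png",o[...,::-1]); cv2.imwrite("pics/w2c.png",r(b,800-160,520)[...,::-1])
```

```text
(no output)
```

View pics/s2c.png

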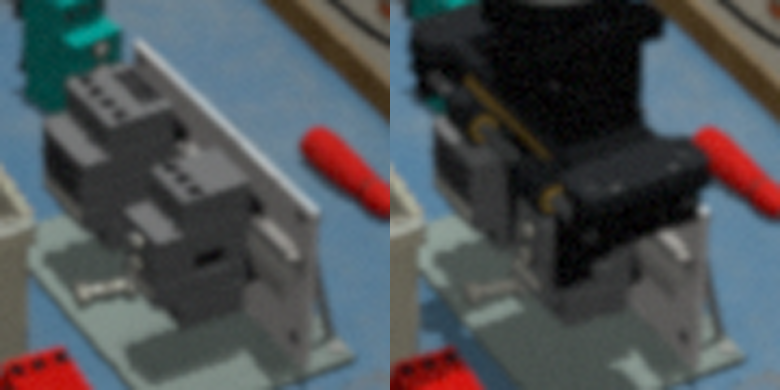

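>>> play_rows:
  moves:
    - [1,0,0,-0.03,0]
    - [1,0,0,-0.03,0]
    - [1,0,0,-0.02,0]
    - [1,0,0,0,0]
    - [1,0,0,0,0]
    - [1,0,0,0,0]
  newtons: 4

```text
clock: 4.58
eef_pos: [0.5951, 0.1022, 0.0925]
eef_rot: [-3.142, -0.0, -3.088]
wrist_force: [-1.0, 0.6, -2.1]
finger_gap: 0.417
gripper_force: 4.0
```

Run:
```python
from h import *
import pickle
im,c=snap("wrist","w3.png"); pickle.dump(c,open("w3.pkl","wb"))
cv2.imwrite("pics/w3c.png",cv2.resize(np.array(im)[140:340,220:440],(660,600),interpolation=cv2.INTER_CUBIC)[...,::-1]); print(arm.sense()["eef_pos"])
```

```text
[0.59515959 0.10220084 0.09247041]
```

View pics/w3c.png

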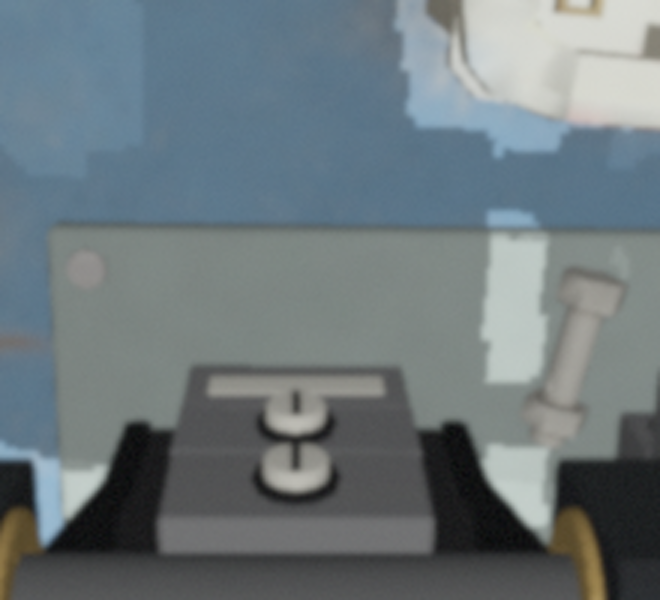

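```bash
cat > tilt.py <<'E'
from h import *
from scipy.optimize import least_squares
def pt(mx,mz,th,O,phi,piv=(.00275,.062)):
    # module point -> world, origin O (xyz upright), tilt th: bottom out about hook
    x,z=mx-piv[0],mz-piv[1]; c,s=np.cos(th),np.sin(th)
    xr,zr=x*c+z*s+piv[0],-x*s+z*c+piv[1]
    w=fr(phi)@np.array([xr,0]); return np.array([O[0]+w[0],O[1]+w[1],O[2]+zr])
E
python3 - <<'E'
from tilt import *
import pickle
c=pickle.load(open("w3.pkl","rb")); O=(.6393,.1041,.035)
for d in(0,5,9,13,17): print(d,[proj("wrist",pt(-.058,z,np.radians(d),O,.0485),c).round(1) for z in(.068,.020)], pt(-.042,.052,np.radians(d),O,.0485).round(4))
def f(q): return [proj("wrist",pt(-.058,.068,q[0],(O[0],O[1],.035+q[1]),.0485),c)[1]-311.7,proj("wrist",pt(-.058,.020,q[0],(O[0],O[1],.035+q[1]),.0485),c)[1]-262.7]
s=least_squares(f,[.2,0.]); print(np.degrees(s.x[0]),s.x[1],s.cost)
E
```

```text
0 [array([319.9, 297.4]), array([319.4, 259.5])] [0.5973 0.1021 0.087 ]
5 [array([319.9, 304.8]), array([319.5, 256.6])] [0.5966 0.102  0.0909]
9 [array([320. , 311.7]), array([319.6, 254.9])] [0.5963 0.102  0.0941]
13 [array([320. , 319.7]), array([319.6, 253.9])] [0.5962 0.102  0.0973]
17 [array([320. , 328.7]), array([319.7, 253.6])] [0.5964 0.102  0.1005]
3.343460867428955 0.008300230641631682 5.977672395402739e-26
```

Run:
```python
from tilt import *
import pickle
O=(.6393,.1041,.035)
c=pickle.load(open("w1.pkl","rb"))
print([proj("wrist",pt(-.058,z,0,O,.0485),c).round(1) for z in(.068,.020)],"seen 238.6, 226.4")
for n in("w2","w3"):
    c=pickle.load(open(n+".pkl","rb")); g=cv2.cvtColor(cv2.imread(f"pics/{n}.png"),cv2.COLOR_BGR2GRAY)[235:335,290:300].mean(1).astype(int); print(n,list(g)); print(-c[1].T@c[2])
# fit th with x-shift and z-lift tied to grasp point
s=(.595,.1022)
c=pickle.load(open("w3.pkl","rb"))
for d in(0,3,5,7,9,13):
    p=pt(-.042,.051,np.radians(d),(0,0,0),.0485); G=np.array([.5951,.1022,.0975]); O2=G-p
    print(d,O2.round(4),[proj("wrist",pt(-.058,z,np.radians(d),O2,.0485),c)[1].round(1) for z in(.068,.020)])
```

```text
[array([320.6, 238.4]), array([320.3, 224.5])] seen 238.6, 226.4
w2 [np.int64(131), np.int64(131), np.int64(130), np.int64(130), np.int64(130), np.int64(130), np.int64(129), np.int64(129), np.int64(129), np.int64(129), np.int64(129), np.int64(129), np.int64(130), np.int64(130), np.int64(130), np.int64(130), np.int64(130), np.int64(130), np.int64(131), np.int64(131), np.int64(130), np.int64(130), np.int64(130), np.int64(130), np.int64(129), np.int64(127), np.int64(118), np.int64(102), np.int64(88), np.int64(94), np.int64(115), np.int64(132), np.int64(140), np.int64(143), np.int64(146), np.int64(148), np.int64(135), np.int64(109), np.int64(91), np.int64(87), np.int64(87), np.int64(86), np.int64(83), np.int64(82), np.int64(82), np.int64(83), np.int64(81), np.int64(82), np.int64(82), np.int64(82), np.int64(82), np.int64(82), np.int64(82), np.int64(84), np.int64(87), np.int64(89), np.int64(86), np.int64(83), np.int64(81), np.int64(81), np.int64(81), np.int64(81), np.int64(81), np.int64(82), np.int64(82), np.int64(82), np.int64(82), np.int64(82), np.int64(83), np.int64(83), np.int64(83), n
[... 1622 characters left out ...]
(114), np.int64(114), np.int64(114), np.int64(114), np.int64(114), np.int64(114), np.int64(114), np.int64(113), np.int64(105), np.int64(86), np.int64(65), np.int64(59), np.int64(63), np.int64(67), np.int64(69), np.int64(72), np.int64(75), np.int64(76), np.int64(78), np.int64(79)]
[0.51854237 0.09726864 0.2403187 ]
0 [0.6371 0.1042 0.0465] [np.float64(304.8), np.float64(262.6)]
3 [0.6376 0.1043 0.0441] [np.float64(308.0), np.float64(260.2)]
5 [0.6378 0.1043 0.0426] [np.float64(310.1), np.float64(258.6)]
7 [0.6381 0.1043 0.041 ] [np.float64(312.3), np.float64(257.1)]
9 [0.6382 0.1043 0.0394] [np.float64(314.5), np.float64(255.6)]
13 [0.6384 0.1043 0.0362] [np.float64(319.0), np.float64(252.8)]
```

>>> play_rows:
  moves:
    - [1,-0.02,0,0,0]
    - [1,-0.02,0,0,0]
    - [1,-0.02,0,0,0]
    - [1,-0.02,0,0,0]
    - [1,0,0,0,0]
    - [1,0,0,0,0]
  newtons: 3

```text
clock: 5.13
eef_pos: [0.5979, 0.1023, 0.0923]
eef_rot: [-3.142, -0.001, -3.088]
wrist_force: [-3.8, 0.3, -1.6]
finger_gap: 0.417
gripper_force: 3.0
```

```bash
cat > wt.py <<'E'
from tilt import *
import sys
im,c=snap("wrist",sys.argv[1]+".png"); g=cv2.cvtColor(np.array(im),cv2.COLOR_RGB2GRAY)[235:340,292:300].mean(1)
s=arm.sense(); T=np.array(s["eef_pos"]); d=np.diff(g); print(T.round(4),s["wrist_force"].round(1)); pk=[i for i in range(1,len(d)-1) if abs(d[i])>6 and abs(d[i])>=abs(d[i-1]) and abs(d[i])>=abs(d[i+1])]
print([(i+235.5,round(d[i])) for i in pk])
G=T+[0,0,.005]
for a in(3,5,8,11,14,17):
    O2=G-pt(-.042,.051,np.radians(a),(0,0,0),.0485); print(a,O2.round(4),[proj("wrist",pt(-.058,z,np.radians(a),O2,.0485),c)[1].round(1) for z in(.068,.020)])
E
python3 wt.py w4
```

```text
[0.598  0.1023 0.0923] [-3.9 -0.1 -1.2]
[(260.5, -16), (263.5, 22), (270.5, -30), (288.5, 7), (290.5, -7), (311.5, 10), (324.5, -22)]
3 [0.6404 0.1044 0.0439] [np.float64(308.0), np.float64(260.3)]
5 [0.6407 0.1044 0.0423] [np.float64(310.2), np.float64(258.7)]
8 [0.641  0.1044 0.0399] [np.float64(313.4), np.float64(256.5)]
11 [0.6412 0.1044 0.0375] [np.float64(316.8), np.float64(254.3)]
14 [0.6412 0.1044 0.0351] [np.float64(320.1), np.float64(252.3)]
17 [0.6412 0.1044 0.0327] [np.float64(323.5), np.float64(250.4)]
```

>>> play_rows:
  moves:
    - [1,-0.02,0,0,0]
    - [1,-0.02,0,0,0]
    - [1,-0.02,0,0,0]
    - [1,-0.02,0,0,0]
    - [1,0,0,0,0]
    - [1,0,0,0,0]
  newtons: 3

```text
clock: 5.68
eef_pos: [0.6019, 0.1026, 0.0926]
eef_rot: [3.142, 0.0, -3.088]
wrist_force: [-3.1, 0.0, -1.1]
finger_gap: 0.415
gripper_force: 3.0
```

```bash
python3 wt.py w5
```

```text
[0.6019 0.1026 0.0926] [-2.5  0.  -1.6]
[(252.5, -16), (255.5, 22), (262.5, -30), (281.5, -6), (302.5, 10), (324.5, -21)]
3 [0.6444 0.1046 0.0443] [np.float64(308.2), np.float64(260.3)]
5 [0.6447 0.1046 0.0427] [np.float64(310.4), np.float64(258.7)]
8 [0.645  0.1046 0.0403] [np.float64(313.6), np.float64(256.5)]
11 [0.6452 0.1047 0.0379] [np.float64(317.0), np.float64(254.3)]
14 [0.6452 0.1047 0.0355] [np.float64(320.3), np.float64(252.3)]
17 [0.6452 0.1047 0.0331] [np.float64(323.7), np.float64(250.4)]
```

>>> play_rows:
  moves:
    - [1,0.01,0,0.02,0]
    - [1,0.01,0,0.03,0]
    - [1,0,0,0.03,0]
    - [1,0,0,0.03,0]
    - [1,0,0,0.03,0]
    - [1,0,0,0.03,0]
    - [1,0,0,0,0]
    - [1,0,0,0,0]
  newtons: 3

```text
clock: 6.4
eef_pos: [0.601, 0.1024, 0.0856]
eef_rot: [-3.141, -0.0, -3.088]
wrist_force: [-1.3, -0.9, -2.2]
finger_gap: 0.413
gripper_force: 3.0
```

```bash
python3 wt.py w6
```

```text
[0.601  0.1025 0.0856] [-0.7 -0.2 -2. ]
[(254.5, -17), (256.5, 17), (262.5, -25), (275.5, 6), (278.5, -8), (294.5, 11), (324.5, -22)]
3 [0.6434 0.1045 0.0373] [np.float64(308.1), np.float64(260.3)]
5 [0.6437 0.1045 0.0357] [np.float64(310.3), np.float64(258.7)]
8 [0.644  0.1046 0.0333] [np.float64(313.6), np.float64(256.4)]
11 [0.6442 0.1046 0.0309] [np.float64(316.9), np.float64(254.3)]
14 [0.6442 0.1046 0.0285] [np.float64(320.3), np.float64(252.3)]
17 [0.6442 0.1046 0.0261] [np.float64(323.6), np.float64(250.4)]
```

>>> play_rows:
  moves:
    - [1,0,0,0.03,0]
    - [1,0,0,0.03,0]
    - [0.1,0,0,0,0]
    - [-0.2,0,0,0,0]
    - [-0.2,0,0,0,0]
    - [-0.2,0,0,-0.6,0]
    - [-0.2,-0.43,0,-0.54,0]
    - [-0.2,0,0,0,0]
  newtons: 4

```text
clock: 7.12
eef_pos: [0.6222, 0.1037, 0.1335]
eef_rot: [3.14, 0.007, -3.088]
wrist_force: [-0.2, -0.7, 0.5]
finger_gap: 0.596
gripper_force: 0.0
```

Run:
```python
from h import *
a,c=snap("scene","s7.png"); a=np.array(a)[150:240,305:395]
im,_=snap("wrist","w7.png"); w=np.array(im)[150:340,220:440]
r=lambda q,wd:cv2.resize(q,(wd,360),interpolation=cv2.INTER_CUBIC)
cv2.imwrite("pics/s7c.png",np.hstack([r(a,360),r(w,417)])[...,::-1]); print(arm.sense()["eef_pos"],arm.sense()["clock"])
```

```text
[0.61902268 0.10338032 0.12966049] 7.2167
```

View pics/s7c.png

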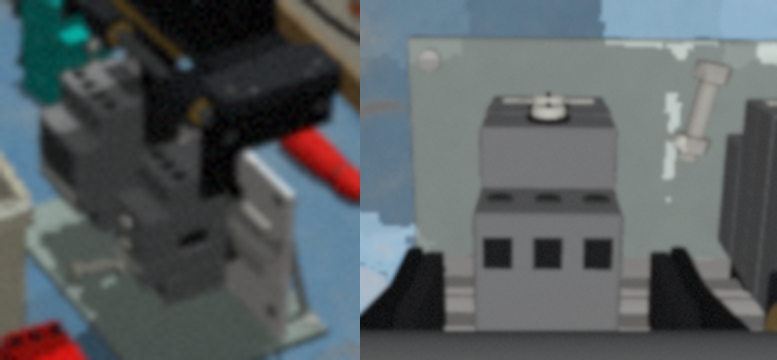

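>>> play_rows:
  moves:
    - [0.5,0,0,0,0]
    - [1,0,0,0,0]
    - [1,0,0,0,0]
    - [1,0,0,0,0]
    - [1,0,0,0,0]
  newtons: 4

```text
clock: 7.63
eef_pos: [0.6175, 0.1033, 0.1283]
eef_rot: [-3.141, -0.001, -3.088]
wrist_force: [0.7, -0.4, -2.2]
finger_gap: 0.416
gripper_force: 4.0
```

>>> play_rows:
  moves:
    - [1,-0.03,0,0,0]
    - [1,-0.04,0,0,0]
    - [1,-0.03,0,-0.02,0]
    - [1,-0.03,0,-0.02,0]
    - [1,-0.03,0,-0.02,0]
    - [1,-0.03,0,-0.02,0]
    - [1,-0.03,0,-0.03,0]
    - [1,0,0,0,0]
  newtons: 4

```text
clock: 8.3
eef_pos: [0.6271, 0.1039, 0.1334]
eef_rot: [-3.142, 0.0, -3.088]
wrist_force: [-1.2, -0.6, -1.7]
finger_gap: 0.411
gripper_force: 4.0
```

```bash
cat > wt2.py <<'E'
from tilt import *
import sys,json
im,c=snap("wrist",sys.argv[1]+".png"); s=arm.sense(); T=np.array(s["eef_pos"]); print(s["clock"],T.round(4),s["wrist_force"].round(1))
g=cv2.cvtColor(np.array(im),cv2.COLOR_RGB2GRAY)[150:335,297:304].mean(1); d=np.diff(g)
print([(i+150.5,round(d[i])) for i in range(1,len(d)-1) if abs(d[i])>6 and abs(d[i])>=abs(d[i-1]) and abs(d[i])>=abs(d[i+1])])
g=cv2.cvtColor(np.array(im),cv2.COLOR_RGB2GRAY)[215,240:420].astype(int); d=np.diff(g)
phi=np.arctan2(*(lambda y:(np.sin(y),np.cos(y)))(s["eef_rot"][2]-np.pi))
gx,gz=float(sys.argv[2]),float(sys.argv[3])   # grasp point on module
G=T+[0,0,-.009]
for a in(0,3,6,9,12,15,18):
    O2=G-pt(gx,gz,np.radians(a),(0,0,0),phi); print(a,O2.round(4),[proj("wrist",pt(x,z,np.radians(a),O2,phi),c)[1].round(1) for x,z in((-.042,.09),(-.042,.068),(-.058,.068),(-.058,.020))])
E
python3 wt2.py w8 -.0203 .0855
```

```text
8.35 [0.627  0.1039 0.1334] [-1.4 -0.2 -1.1]
[(162.5, 8), (185.5, -10), (188.5, 20), (193.5, -24), (219.5, 8), (252.5, -9), (274.5, 8), (287.5, -9), (302.5, 9), (324.5, -20)]
0 [0.6473 0.105  0.0389] [np.float64(266.4), np.float64(251.4), np.float64(220.0), np.float64(202.9)]
3 [0.646  0.1049 0.0377] [np.float64(267.9), np.float64(250.4), np.float64(219.2), np.float64(197.9)]
6 [0.6447 0.1048 0.0366] [np.float64(269.4), np.float64(249.5), np.float64(218.6), np.float64(193.1)]
9 [0.6433 0.1048 0.0356] [np.float64(271.2), np.float64(248.8), np.float64(218.2), np.float64(188.4)]
12 [0.6419 0.1047 0.0346] [np.float64(273.0), np.float64(248.2), np.float64(218.0), np.float64(183.8)]
15 [0.6404 0.1046 0.0337] [np.float64(274.9), np.float64(247.8), np.float64(218.1), np.float64(179.3)]
18 [0.6389 0.1045 0.0329] [np.float64(277.0), np.float64(247.5), np.float64(218.4), np.float64(174.9)]
```

Tilt is about 12°, with the hook still seated. I'll firm up the grip and lift.

>>> play_rows:
  moves:
    - [1,0,0,0,0]
    - [1,0,0,0,0]
    - [1,0.02,0,-0.04,0]
    - [1,0,0,-0.06,0]
    - [1,0,0,-0.08,0]
    - [1,0,0,-0.12,0]
    - [1,0,0,-0.2,0]
    - [1,0,0,0,0]
  newtons: 20

```text
clock: 9.02
eef_pos: [0.6271, 0.1039, 0.1555]
eef_rot: [3.141, 0.003, -3.089]
wrist_force: [0.4, -0.2, -1.6]
finger_gap: 0.412
gripper_force: 20.0
```

```bash
python3 wt2.py w9 -.0203 .0855
```

```text
9.0667 [0.6269 0.1039 0.1548] [-0.7 -0.9 -1.4]
[(159.5, 7), (186.5, -13), (188.5, 22), (194.5, -23), (220.5, 8), (252.5, -10), (274.5, 8), (287.5, -8), (302.5, 9), (324.5, -21)]
0 [0.6472 0.105  0.0603] [np.float64(265.5), np.float64(250.6), np.float64(219.3), np.float64(202.1)]
3 [0.6459 0.1049 0.0591] [np.float64(267.0), np.float64(249.6), np.float64(218.5), np.float64(197.2)]
6 [0.6446 0.1048 0.058 ] [np.float64(268.6), np.float64(248.7), np.float64(217.8), np.float64(192.4)]
9 [0.6432 0.1048 0.057 ] [np.float64(270.3), np.float64(248.0), np.float64(217.4), np.float64(187.7)]
12 [0.6418 0.1047 0.056 ] [np.float64(272.1), np.float64(247.4), np.float64(217.3), np.float64(183.1)]
15 [0.6403 0.1046 0.0551] [np.float64(274.0), np.float64(247.0), np.float64(217.4), np.float64(178.6)]
18 [0.6388 0.1045 0.0543] [np.float64(276.1), np.float64(246.7), np.float64(217.7), np.float64(174.3)]
```

>>> play_rows:
  moves:
    - [1,0.2,0,-0.5,0]
    - [1,0.4,0,-0.6,0]
    - [1,0.4,-0.3,-0.5,0]
    - [1,0.4,-0.6,-0.4,0]
    - [1,0.4,-0.7,0,0]
    - [1,0.4,-0.7,0,0]
    - [1,0.4,-0.7,0,0]
    - [1,0.4,-0.7,0,0]
  newtons: 20

```text
clock: 9.73
eef_pos: [0.5132, -0.0516, 0.2335]
eef_rot: [3.141, 0.001, -3.088]
wrist_force: [0.6, 1.3, -1.3]
finger_gap: 0.413
gripper_force: 20.0
```

>>> play_rows:
  moves:
    - [1,0.3,-0.7,0,0]
    - [1,0.2,-0.6,0,0]
    - [1,0,-0.3,0,0]
    - [1,0,-0.1,0,-0.45]
    - [1,0,0,0,0]
    - [1,0,0,0,0]

```text
clock: 10.23
eef_pos: [0.4977, -0.1192, 0.2334]
eef_rot: [3.141, 0.0, -3.045]
wrist_force: [-0.6, 0.1, -1.6]
finger_gap: 0.411
gripper_force: 20.0
```

Run:
```python
from h import *
import pickle
np.set_printoptions(precision=4,suppress=True)
im,c=snap("wrist","w10.png"); pickle.dump(c,open("w10.pkl","wb")); s=arm.sense(); print(s["clock"],s["eef_pos"],s["eef_rot"],s["wrist_force"],s["joints"])
print(plane("top",(350+237/3.43,190+72/3.43),2,.125))
for p in [(.586,-.073,.118),(.611,-.33,.118),(.582,-.203,.097)]: print(proj("wrist",p,c))
```

```text
10.2833 [ 0.4978 -0.1188  0.2333] [ 3.1414 -0.0001 -3.0442] [ 0.1049 -0.3    -1.392 ] [-0.4009  0.0408  0.5701  1.8249 -0.0232  1.2826  1.8436]
[ 0.5812 -0.2035  0.125 ]
[365.0543 351.5918]
[ 49.6118 352.1264]
[212.8812 321.2074]
```

View pics/w10.png

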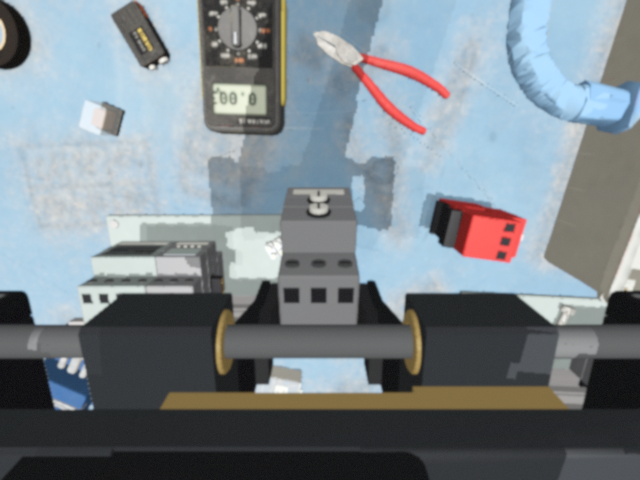

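Run:
```python
from h import *
import pickle
np.set_printoptions(precision=4,suppress=True)
c=pickle.load(open("w10.pkl","rb")); im=cv2.imread("pics/w10.png"); g=cv2.cvtColor(im,cv2.COLOR_BGR2GRAY).astype(float)
hue=im[...,0].astype(float)-im[...,2]  # blue minus red: bench high
pts=[]
for u in range(125,270,6):
    d=np.diff(cv2.GaussianBlur(hue[:,u-1:u+2],(1,3),0).mean(1))[200:235]; i=np.argmin(d); pts.append((u,i+200.5,round(d[i])))
print(pts[::4])
P=np.array([plane("wrist",p[:2],2,.008,c) for p in pts if p[2]<-8]); 
k=np.polyfit(P[:,1],P[:,0],1); r=P[:,0]-np.polyval(k,P[:,1]); P=P[abs(r)<.0015]; k=np.polyfit(P[:,1],P[:,0],1); print("phi",np.arctan(-k[0]),"x at y=-.2",np.polyval(k,-.2),len(P))
col=lambda u,a,b:[(i+a+.5,round(d)) for i,d in enumerate(np.diff(g[a:b,u-3:u+4].mean(1))) if abs(d)>5]
row=lambda v,a,b:[(i+a+.5,round(d)) for i,d in enumerate(np.diff(g[v-2:v+3,a:b].mean(0))) if abs(d)>5]
print("col190",col(190,225,300)); print("col170",col(170,225,300))
for v in(246,252,258,266,272,280,286): print("row",v,row(v,150,240))
cv2.imwrite("pics/w10c.png",cv2.resize(im[205:300,95:285],(760,380),interpolation=cv2.INTER_CUBIC))
```

```text
[(125, np.float64(214.5), -4), (149, np.float64(214.5), -10), (173, np.float64(214.5), -15), (197, np.float64(214.5), -15), (221, np.float64(213.5), -11), (245, np.float64(213.5), -10), (269, np.float64(213.5), -13)]
phi 0.10773957136455059 x at y=-.2 0.5054625201089272 19
col190 [(225.5, -7), (226.5, -5), (239.5, -8), (240.5, -7), (241.5, 12), (242.5, 11), (243.5, -5), (244.5, -6), (246.5, -11), (247.5, -10), (252.5, 12), (253.5, 13), (254.5, -10), (255.5, -16), (257.5, 10), (263.5, 7), (264.5, 8), (265.5, 11), (266.5, 14), (267.5, 8), (272.5, -10), (273.5, -21), (274.5, -28), (275.5, -26), (276.5, -21), (277.5, -15), (278.5, -12), (280.5, 13), (281.5, 7), (283.5, 6), (284.5, 19), (285.5, 30), (286.5, 23), (287.5, 12), (290.5, -7), (291.5, -24), (292.5, -45), (293.5, -47), (294.5, -24), (295.5, -5)]
col170 [(225.5, -7), (239.5, -9), (240.5, -14), (241.5, -10), (242.5, -7), (243.5, -6), (244.5, -5), (247.5, 7), (248.5, 9), (249.5, 8), (252.5, 13), (253.5, 13), (254.5, -8), (256.5, 26), (257.5, 21), (258.5, 7), (272.5, -7), (273.5, -20), (274.5, -29), (275.5, -28), (276.5, -21), (277.
[... 1798 characters left out ...]
, (200.5, -40), (201.5, -43), (202.5, -16), (206.5, 11), (208.5, -11), (209.5, -8), (218.5, -5), (221.5, 11), (222.5, 26), (223.5, 25), (224.5, 14), (227.5, 12), (228.5, 24), (229.5, 20), (230.5, 7)]
row 280 [(153.5, -6), (162.5, 6), (177.5, 6), (199.5, 7), (200.5, 12), (202.5, -13), (203.5, -10), (206.5, 7), (207.5, 10), (209.5, -22), (210.5, -15), (211.5, 6), (220.5, 13), (221.5, 12), (222.5, 10), (223.5, 22), (224.5, 22), (225.5, 8)]
row 286 [(190.5, -5), (191.5, -16), (192.5, -23), (193.5, -21), (194.5, -9), (199.5, 11), (200.5, 18), (202.5, -17), (203.5, -15), (206.5, 6), (207.5, 11), (209.5, -19), (210.5, -17), (212.5, 5), (221.5, 5), (222.5, 15), (223.5, 24), (224.5, 24), (225.5, 14)]
```

View pics/w10c.png

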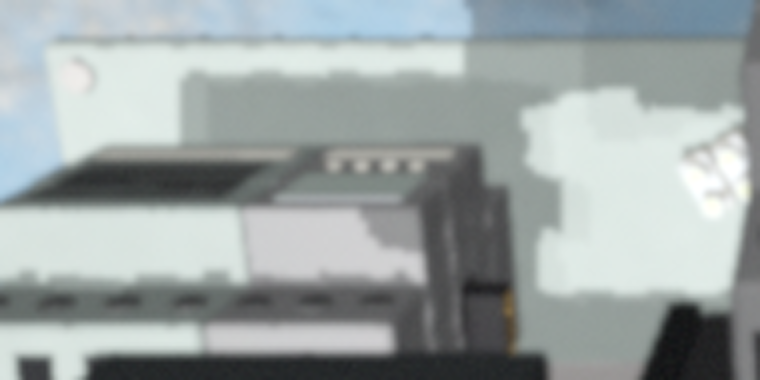

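The crop shows the controller's ledge corner at (200.5,256.8), its top-front corner at (193.8,285.5), and the contact block's gold end at about (222,286).

Run:
```python
from h import *
import pickle
np.set_printoptions(precision=4,suppress=True)
c=pickle.load(open("w10.pkl","rb")); phi=.103
A=plane("wrist",(200.5,256.8),2,.103,c); B=plane("wrist",(193.8,285.5),2,.125,c); C=plane("wrist",(222.5,286),2,.078,c)
E=np.array([.505462,-.2]);u=fr(phi)
Re=lambda p:u.T@np.array(p)[:2]
print("stand-axis coords (rotated world): edge->rail x",Re(E)[0]+.075,"ledge->",Re(A)[0]+.061,"top->",Re(B)[0]+.045)
print("left face y:",Re(A)[1],Re(B)[1],"block end y",Re(C)[1])
cor=plane("wrist",(95+50/4,205+38/4),2,.008,c); print("corner y",Re(cor)[1],"-> centre y",Re(cor)[1]+.13)
# top0 estimate
for p in[(.586,-.073),(.611,-.33)]: print("plate",Re(p))
# ledge-line angle
L=plane("wrist",(95+5/4,256.8),2,.103,c); d=A-L; print("phi ledge",np.arctan2(-d[0],d[1]), "tilt now check", arm.sense()["eef_rot"][2]+np.pi)
```

```text
stand-axis coords (rotated world): edge->rail x 0.5572195513246014 ledge-> 0.5586313189149668 top-> 0.5580953662662953
left face y: -0.2647129724576418 -0.26449232879305484 block end y -0.25625313471007916
corner y -0.388938167977767 -> centre y -0.258938167977767
plate [ 0.5754 -0.1329]
plate [ 0.5738 -0.3911]
phi ledge 0.09523076185644083 tilt now check 0.09740344060213735
```

>>> play_rows:
  moves:
    - [1,-0.3,-0.3,0,0]
    - [1,-0.4,-0.4,0.2,0]
    - [1,-0.3,-0.23,0.4,0]
    - [1,-0.13,0,0.5,0]
    - [1,0,0,0.5,0]
    - [1,0,0,0.4,0]
    - [1,0,0,0.2,-0.03]
    - [1,0,0,0,0]

```text
clock: 10.95
eef_pos: [0.5455, -0.1508, 0.1435]
eef_rot: [3.141, -0.003, -3.04]
wrist_force: [-0.5, 0.2, -1.3]
finger_gap: 0.411
gripper_force: 20.0
```

```bash
python3 wt2.py w11 -.0203 .0855
python3 - <<'E'
from h import *
print(fr(.103).T@arm.sense()["eef_pos"][:2])
E
```

```text
11.0 [ 0.5462 -0.1512  0.1449] [ 0.   0.6 -1.9]
[(182.5, 10), (186.5, -14), (188.5, 20), (193.5, -23), (220.5, 10), (252.5, -9), (274.5, 9), (287.5, -9), (302.5, 10), (324.5, -23)]
0 [ 0.5664 -0.1492  0.0504] [np.float64(269.1), np.float64(253.8), np.float64(222.3), np.float64(204.9)]
3 [ 0.5651 -0.1493  0.0493] [np.float64(270.6), np.float64(252.8), np.float64(221.5), np.float64(199.9)]
6 [ 0.5638 -0.1494  0.0482] [np.float64(272.2), np.float64(252.0), np.float64(220.9), np.float64(195.1)]
9 [ 0.5624 -0.1496  0.0471] [np.float64(273.9), np.float64(251.3), np.float64(220.5), np.float64(190.3)]
12 [ 0.561  -0.1497  0.0462] [np.float64(275.8), np.float64(250.7), np.float64(220.3), np.float64(185.7)]
15 [ 0.5595 -0.1499  0.0453] [np.float64(277.8), np.float64(250.2), np.float64(220.4), np.float64(181.2)]
18 [ 0.558  -0.15    0.0445] [np.float64(279.9), np.float64(250.0), np.float64(220.7), np.float64(176.9)]
[ 0.52771329 -0.20658697]
```

>>> play_rows:
  moves:
    - [1,-0.08,0,0,0]
    - [1,-0.1,0,0,0]
    - [1,-0.06,0,0,0]
    - [1,-0.04,0,0,0]
    - [1,-0.02,0,0,0]
    - [1,-0.02,0,0,0]
    - [1,0,0,0,0]
    - [1,0,0,0,0]

```text
clock: 11.67
eef_pos: [0.5591, -0.1507, 0.1454]
eef_rot: [-3.142, -0.0, -3.041]
wrist_force: [-0.6, 0.4, -2.3]
finger_gap: 0.41
gripper_force: 20.0
```

>>> play_rows:
  moves:
    - [1,-0.02,0,0,0]
    - [1,-0.02,0,0,0]
    - [1,0,0,0,0]
    - [1,0,0,0,0]

```text
clock: 12.0
eef_pos: [0.5607, -0.1504, 0.1454]
eef_rot: [-3.142, -0.0, -3.04]
wrist_force: [-0.1, -0.1, -2.2]
finger_gap: 0.41
gripper_force: 20.0
```

>>> play_rows:
  moves:
    - [1,-0.02,0,0,0]
    - [1,-0.02,0,0,0]
    - [1,0,0,0,0]
    - [1,0,0,0,0]

```text
clock: 12.33
eef_pos: [0.5619, -0.1504, 0.1452]
eef_rot: [3.142, -0.001, -3.041]
wrist_force: [-2.1, -0.0, -1.1]
finger_gap: 0.412
gripper_force: 20.0
```

>>> play_rows:
  moves:
    - [1,-0.02,0,0,0]
    - [1,-0.02,0,0,0]
    - [1,0,0,0,0]
    - [1,0,0,0,0]

```text
clock: 12.67
eef_pos: [0.5637, -0.1502, 0.1452]
eef_rot: [-3.142, -0.001, -3.041]
wrist_force: [-0.9, -0.9, -1.9]
finger_gap: 0.411
gripper_force: 20.0
```

```bash
python3 wt2.py w12 -.0203 .0855 | head -2; python3 -c "
from h import *
print(fr(.1).T@arm.sense()['eef_pos'][:2])"
```

```text
12.7167 [ 0.5637 -0.1502  0.1452] [-3.4 -0.2 -2.2]
[(158.5, 10), (183.5, -15), (186.5, 22), (191.5, -26), (219.5, 9), (250.5, -10), (275.5, 9), (288.5, -9), (302.5, 11), (324.5, -23)]
[ 0.54588854 -0.20572171]
```

>>> play_rows:
  moves:
    - [1,-0.02,0,0,0]
    - [1,-0.02,0,0,0]
    - [1,0,0,0,0]
    - [1,0,0,0,0]

```text
clock: 13.05
eef_pos: [0.5656, -0.15, 0.1454]
eef_rot: [-3.141, 0.0, -3.04]
wrist_force: [-3.6, -0.4, -1.2]
finger_gap: 0.412
gripper_force: 20.0
```

>>> play_rows:
  moves:
    - [1,0.04,0,0,0]
    - [1,0.04,0,0,0]
    - [1,0,0,0.02,0]
    - [1,0,0,0.03,0]
    - [1,0,0,0.03,0]
    - [1,0,0,0.03,0]
    - [1,0,0,0.03,0]
    - [1,0,0,0,0]

```text
clock: 13.72
eef_pos: [0.5622, -0.1503, 0.1395]
eef_rot: [-3.142, -0.0, -3.04]
wrist_force: [-0.5, 0.2, -2.2]
finger_gap: 0.406
gripper_force: 20.0
```

```bash
python3 wt2.py w13 -.0203 .0855
```

```text
13.7667 [ 0.5623 -0.1503  0.1396] [-0.7  0.1 -1.7]
[(160.5, 8), (161.5, 8), (182.5, -13), (184.5, 25), (190.5, -29), (219.5, 10), (250.5, -9), (276.5, 9), (289.5, -8), (302.5, 10), (324.5, -23)]
0 [ 0.5825 -0.1482  0.0451] [np.float64(266.9), np.float64(251.8), np.float64(220.5), np.float64(203.2)]
3 [ 0.5812 -0.1483  0.0439] [np.float64(268.3), np.float64(250.8), np.float64(219.6), np.float64(198.3)]
6 [ 0.5799 -0.1485  0.0428] [np.float64(269.9), np.float64(250.0), np.float64(219.0), np.float64(193.4)]
9 [ 0.5785 -0.1486  0.0418] [np.float64(271.6), np.float64(249.2), np.float64(218.6), np.float64(188.7)]
12 [ 0.5771 -0.1488  0.0408] [np.float64(273.5), np.float64(248.6), np.float64(218.4), np.float64(184.1)]
15 [ 0.5756 -0.1489  0.0399] [np.float64(275.4), np.float64(248.2), np.float64(218.5), np.float64(179.6)]
18 [ 0.5741 -0.1491  0.0391] [np.float64(277.5), np.float64(247.9), np.float64(218.8), np.float64(175.3)]
```

>>> play_rows:
  moves:
    - [1,0,0,0.03,0]
    - [1,0,0,0.03,0]
    - [1,0,0,0.03,0]
    - [1,0,0,0.02,0]
    - [1,0,0,0,0]
    - [1,0,0,0,0]

```text
clock: 14.27
eef_pos: [0.5623, -0.1503, 0.1353]
eef_rot: [-3.142, -0.0, -3.04]
wrist_force: [0.1, 0.9, -1.6]
finger_gap: 0.41
gripper_force: 20.0
```

>>> play_rows:
  moves:
    - [1,0,0,0.02,0]
    - [1,0,0,0.01,0]
    - [1,0,0,0,0]
    - [1,0,0,0,0]

```text
clock: 14.6
eef_pos: [0.5623, -0.1503, 0.1341]
eef_rot: [-3.142, -0.0, -3.04]
wrist_force: [-0.5, 0.2, -1.5]
finger_gap: 0.413
gripper_force: 20.0
```

>>> play_rows:
  moves:
    - [1,0,0,0.02,0]
    - [1,0,0,0.01,0]
    - [1,0,0,0,0]
    - [1,0,0,0,0]

```text
clock: 14.93
eef_pos: [0.5627, -0.1503, 0.1333]
eef_rot: [-3.141, 0.001, -3.04]
wrist_force: [0.1, -0.0, 2.7]
finger_gap: 0.41
gripper_force: 20.0
```

>>> play_rows:
  moves:
    - [1,0,0,0.01,0]
    - [1,0,0,0.01,0]
    - [1,0,0,0,0]
    - [1,0,0,0,0]

```text
clock: 15.27
eef_pos: [0.5627, -0.1504, 0.1332]
eef_rot: [3.142, 0.001, -3.041]
wrist_force: [-1.7, 0.6, 9.9]
finger_gap: 0.408
gripper_force: 20.0
```

>>> play_rows:
  moves:
    - [1,0,0,-0.02,0]
    - [1,0,0,0,0]
    - [1,0.03,0,0.01,0]
    - [1,0.03,0,0.02,0]
    - [1,0.03,0,0.02,0]
    - [1,0.03,0,0.02,0]
    - [1,0.03,0,0.02,0]
    - [1,0.03,0,0.02,0]
  newtons: 4

```text
clock: 15.93
eef_pos: [0.555, -0.1511, 0.1287]
eef_rot: [3.142, 0.0, -3.041]
wrist_force: [-0.6, 0.2, 3.5]
finger_gap: 0.415
gripper_force: 4.0
```

```bash
python3 wt2.py w14 -.0203 .0855
```

```text
15.9833 [ 0.5547 -0.1511  0.1285] [-0.9  0.1  3.2]
[(171.5, 10), (200.5, -7), (203.5, 10), (206.5, -26), (220.5, 14), (253.5, -15), (268.5, 13), (282.5, -10), (298.5, 11), (324.5, -25)]
0 [ 0.5749 -0.1491  0.034 ] [np.float64(265.9), np.float64(251.0), np.float64(219.6), np.float64(202.5)]
3 [ 0.5737 -0.1492  0.0328] [np.float64(267.4), np.float64(250.0), np.float64(218.8), np.float64(197.6)]
6 [ 0.5724 -0.1493  0.0317] [np.float64(268.9), np.float64(249.1), np.float64(218.1), np.float64(192.8)]
9 [ 0.571  -0.1495  0.0307] [np.float64(270.7), np.float64(248.4), np.float64(217.7), np.float64(188.0)]
12 [ 0.5696 -0.1496  0.0297] [np.float64(272.5), np.float64(247.8), np.float64(217.5), np.float64(183.4)]
15 [ 0.5681 -0.1498  0.0289] [np.float64(274.4), np.float64(247.3), np.float64(217.6), np.float64(178.9)]
18 [ 0.5666 -0.1499  0.028 ] [np.float64(276.5), np.float64(247.0), np.float64(217.9), np.float64(174.6)]
```

>>> play_rows:
  moves:
    - [1,0.03,0,0,0]
    - [1,0.02,0,0,0]
    - [1,0,0,0,0]
    - [0.1,0,0,0,0]
    - [-0.1,0,0,0,0]
    - [-0.1,0,0,0,0]
    - [-0.1,0,0,-0.2,0]
    - [-0.1,0,0,-0.4,0]
  newtons: 4

```text
clock: 16.65
eef_pos: [0.552, -0.151, 0.1516]
eef_rot: [3.141, -0.003, -3.04]
wrist_force: [0.2, -0.8, -0.6]
finger_gap: 0.544
gripper_force: 0.0
```

>>> play_rows:
  moves:
    - [-0.1,0.3,0,-0.6,0]
    - [-0.1,0.5,0,-0.6,0]
    - [-0.1,0.5,0,-0.6,0]
    - [-0.1,0.2,0,-0.6,0]
    - [-0.1,0,0,0,0]
    - [-0.1,0,0,0,0]

```text
clock: 17.15
eef_pos: [0.494, -0.1576, 0.2506]
eef_rot: [3.141, 0.004, -3.041]
wrist_force: [0.2, -0.0, 0.2]
finger_gap: 0.549
gripper_force: 0.0
```

```bash
cat > hung.py <<'E'
from h import *
import pickle,sys
np.set_printoptions(precision=4,suppress=True)
n=sys.argv[1]; im,c=snap("wrist",n+".png"); pickle.dump(c,open(n+".pkl","wb")); s=arm.sense(); print(s["clock"],s["eef_pos"],s["eef_rot"][2]+np.pi)
g=cv2.cvtColor(np.array(im),cv2.COLOR_RGB2GRAY).astype(float); Rr=lambda r,y:fr(.1)@np.array([r,y])
yc=float(sys.argv[2]); rx=float(sys.argv[3])
W=lambda mx,y,z:np.array([*Rr(rx+mx,y),z])
for nm,mx,z in(("topback",-.003,.125),("topfront",-.045,.125),("ledgeback",-.045,.103),("ledgefront",-.061,.103),("bottom",-.061,.055)):
    u,v=proj("wrist",W(mx,yc+.005,z),c); u=int(round(u)); lo=int(v)-9
    if not 9<v<460: print(nm,"out",v); continue
    d=np.diff(g[lo:lo+19,u-2:u+3].mean(1)); o=np.argsort(-abs(d))[:4]; print(nm,"pred",round(v,1),"edges",[(lo+i+.5,round(d[i])) for i in o])
for z,mx in((.112,-.045),(.08,-.061)):
  for nm,y in(("right",yc-.018),("left",yc+.018)):
    u,v=proj("wrist",W(mx,y,z),c); lo=int(u)-12
    d=np.diff(g[int(v)-2:int(v)+3,lo:lo+25].mean(0)); o=np.argsort(-abs(d))[:4]
    print(nm,"pred",round(u,1),[(round((fr(.1).T@plane("wrist",(lo+i+.5,v),2,z,c)[:2])[1],4),round(d[i])) for i in o])
E
python3 hung.py w15 -.2050 .5600
```

```text
17.2 [ 0.4937 -0.1573  0.2493] 0.10124073931107835
topback pred 332.5 edges [(np.float64(324.5), -51), (np.float64(325.5), -33), (np.float64(323.5), -32), (np.float64(327.5), 4)]
topfront pred 286.0 edges [(np.float64(284.5), 38), (np.float64(285.5), 29), (np.float64(283.5), 23), (np.float64(286.5), 16)]
ledgeback pred 275.9 edges [(np.float64(274.5), -27), (np.float64(273.5), -26), (np.float64(275.5), -24), (np.float64(283.5), 23)]
ledgefront pred 258.4 edges [(np.float64(257.5), 38), (np.float64(256.5), 29), (np.float64(258.5), 25), (np.float64(259.5), 12)]
bottom pred 242.5 edges [(np.float64(241.5), -20), (np.float64(242.5), -19), (np.float64(246.5), -18), (np.float64(247.5), -15)]
right pred 299.0 [(np.float64(-0.2234), -25), (np.float64(-0.2243), -20), (np.float64(-0.2226), -16), (np.float64(-0.2251), -10)]
left pred 341.9 [(np.float64(-0.189), 27), (np.float64(-0.1899), 23), (np.float64(-0.1882), 20), (np.float64(-0.1907), 9)]
right pred 300.5 [(np.float64(-0.2239), -40), (np.float64(-0.2248), -36), (np.float64(-0.2257), -21), (np.float64(-0.223), -19)]
left pred 340.0 [(np.float64(-0.1893), 42), (np.float64(-0.1884), 40), (np.float64(-0.1875), 22), (np.float64(-0.1902), 18)]
```

>>> play_rows:
  moves:
    - [1,0,0.4,0,0]
    - [1,0,0.6,0,0]
    - [1,-0.4,0.22,0,0]
    - [1,-0.6,0,0,0]
    - [1,-0.5,0,0,0]
    - [1,-0.16,0,0,0]
    - [1,0,0,0,0]
    - [1,0,0,0,0]
  newtons: 10

```text
clock: 17.87
eef_pos: [0.5539, -0.1024, 0.2475]
eef_rot: [-3.141, -0.003, -3.041]
wrist_force: [0.4, -0.4, 0.1]
finger_gap: 0.045
gripper_force: 0.0
```

>>> play_rows:
  moves:
    - [1,0,0,0.6,0]
    - [1,0,0,0.8,0]
    - [1,0,0,0.8,0]
    - [1,0,0,0.8,0]
    - [1,0,0,0.6,0]
    - [1,0,0,0.4,0]
    - [1,0,0,0,0]
    - [1,0,0,0,0]

```text
clock: 18.53
eef_pos: [0.5534, -0.1024, 0.0885]
eef_rot: [3.141, -0.002, -3.041]
wrist_force: [1.0, -0.1, -0.1]
finger_gap: 0.003
gripper_force: 0.0
```

>>> play_rows:
  moves:
    - [1,0,-0.1,0,0]
    - [1,0,-0.1,0,0]
    - [1,0,-0.04,0,0]
    - [1,0,-0.03,0,0]
    - [1,0,0,0,0]
    - [1,0,0,0,0]

```text
clock: 19.03
eef_pos: [0.5558, -0.1129, 0.0889]
eef_rot: [3.142, 0.0, -3.041]
wrist_force: [-0.0, -0.6, -1.5]
finger_gap: 0.005
gripper_force: 0.0
```

```bash
python3 -c "
from h import *
s=arm.sense();print(s['finger_gap'],s['wrist_force'],fr(.1).T@s['eef_pos'][:2])"
```

```text
0.004885724609836995 [-0.03471988 -0.61177302 -1.46456227] [ 0.54178416 -0.16779209]
```

>>> play_rows:
  moves:
    - [1,0,-0.04,0,0]
    - [1,0,-0.04,0,0]
    - [1,0,-0.04,0,0]
    - [1,0,-0.04,0,0]
    - [1,0,-0.04,0,0]
    - [1,0,-0.04,0,0]
    - [1,0,-0.04,0,0]
    - [1,0,-0.04,0,0]

```text
clock: 19.7
eef_pos: [0.557, -0.1256, 0.0886]
eef_rot: [3.142, -0.0, -3.04]
wrist_force: [-1.1, 1.8, 1.8]
finger_gap: 0.005
gripper_force: 0.9
```

>>> play_rows:
  moves:
    - [1,0,-0.04,0,0]
    - [1,0,-0.04,0,0]
    - [1,0,-0.04,0,0]
    - [1,0,-0.04,0,0]
    - [1,0,-0.04,0,0]
    - [1,0,-0.04,0,0]
    - [1,0,-0.04,0,0]
    - [1,0,-0.04,0,0]

```text
clock: 20.37
eef_pos: [0.5583, -0.1384, 0.0886]
eef_rot: [-3.142, -0.0, -3.04]
wrist_force: [-1.3, 2.0, 1.5]
finger_gap: 0.006
gripper_force: 0.9
```

```bash
cat > side.py <<'E'
from h import *
import sys
np.set_printoptions(precision=4,suppress=True)
n=sys.argv[1]; im,c=snap("wrist",n+".png"); s=arm.sense(); T=fr(.1).T@s["eef_pos"][:2]; print(s["clock"],T,s["wrist_force"])
g=cv2.cvtColor(np.array(im),cv2.COLOR_RGB2GRAY).astype(float)
# scan along the top-front wall (z .112, x -.045) and front face (z .08)
for z,mx in((.113,-.0445),(.085,-.0605)):
    us=[]; ys=np.arange(-.30,-.16,.0005); v=[]
    for y in ys:
        w=fr(.1)@np.array([.5592+mx,y]); p=proj("wrist",[*w,z],c); v.append(cv2.getRectSubPix(g.astype(np.float32),(1,5),(float(p[0]),float(p[1]))).mean())
    d=np.gradient(cv2.GaussianBlur(np.array(v),(1,5),0).ravel()); print(z,[(round(ys[i],4),round(d[i],1)) for i in range(1,len(d)-1) if abs(d[i])>2.5 and abs(d[i])>=abs(d[i-1]) and abs(d[i])>=abs(d[i+1])])
E
python3 side.py w16
```

```text
20.4167 [ 0.5416 -0.1938] [-1.2136  0.6049  1.3647]
0.113 [(np.float64(-0.2995), np.float32(-2.9)), (np.float64(-0.292), np.float32(6.8)), (np.float64(-0.2875), np.float32(-7.2)), (np.float64(-0.28), np.float32(7.1)), (np.float64(-0.275), np.float32(-7.6)), (np.float64(-0.268), np.float32(7.6)), (np.float64(-0.2645), np.float32(-2.5)), (np.float64(-0.26), np.float32(8.5)), (np.float64(-0.2585), np.float32(-7.8)), (np.float64(-0.2525), np.float32(5.4)), (np.float64(-0.2505), np.float32(-17.9)), (np.float64(-0.2455), np.float32(10.9)), (np.float64(-0.2435), np.float32(-6.4)), (np.float64(-0.237), np.float32(8.5)), (np.float64(-0.2315), np.float32(-8.7)), (np.float64(-0.225), np.float32(9.4)), (np.float64(-0.2195), np.float32(-8.9)), (np.float64(-0.213), np.float32(9.0)), (np.float64(-0.21), np.float32(-3.3)), (np.float64(-0.2035), np.float32(20.8)), (np.float64(-0.201), np.float32(-17.7)), (np.float64(-0.1985), np.float32(14.9)), (np.float64(-0.19), np.float32(-14.3)), (np.float64(-0.1875), np.float32(17.7)), (np.float64(-0.1615), np.float32(-5.4))]
0.085 [(np.float64(-0.2705), np.float32(-3.6)), (np.float64(-0.2655), np.float32(7.8)), (np.float64(-0.2635), np.float32(-13.1)), (np.float64(-0.253), np.float32(21.6)), (np.float64(-0.2455), np.float32(-10.1)), (np.float64(-0.2365), np.float32(-4.5)), (np.float64(-0.2345), np.float32(32.1)), (np.float64(-0.225), np.float32(-28.7)), (np.float64(-0.223), np.float32(11.5)), (np.float64(-0.2095), np.float32(-6.9)), (np.float64(-0.207), np.float32(32.7)), (np.float64(-0.203), np.float32(-4.0)), (np.float64(-0.201), np.float32(3.8)), (np.float64(-0.199), np.float32(-3.2)), (np.float64(-0.195), np.float32(-7.7)), (np.float64(-0.1935), np.float32(8.5)), (np.float64(-0.189), np.float32(-7.7)), (np.float64(-0.172), np.float32(15.0))]
```

>>> play_rows:
  moves:
    - [1,0,-0.04,0,0]
    - [1,0,-0.04,0,0]
    - [1,0,-0.04,0,0]
    - [1,0,-0.04,0,0]
    - [1,0,-0.04,0,0]
    - [1,0,-0.03,0,0]
    - [1,0,-0.03,0,0]
    - [1,0,-0.02,0,0]

```text
clock: 21.08
eef_pos: [0.5594, -0.1496, 0.0886]
eef_rot: [-3.141, -0.0, -3.041]
wrist_force: [-0.7, 1.4, 0.8]
finger_gap: 0.004
gripper_force: 0.8
```

```bash
python3 side.py w17
```

```text
21.1333 [ 0.5416 -0.2048] [-0.2663  1.1334 -0.3774]
0.113 [(np.float64(-0.299), np.float32(-6.8)), (np.float64(-0.292), np.float32(7.1)), (np.float64(-0.287), np.float32(-7.3)), (np.float64(-0.2795), np.float32(7.7)), (np.float64(-0.2745), np.float32(-7.6)), (np.float64(-0.2675), np.float32(7.7)), (np.float64(-0.2645), np.float32(-2.8)), (np.float64(-0.261), np.float32(7.2)), (np.float64(-0.259), np.float32(-6.6)), (np.float64(-0.257), np.float32(3.1)), (np.float64(-0.2545), np.float32(-7.1)), (np.float64(-0.248), np.float32(8.2)), (np.float64(-0.2425), np.float32(-8.4)), (np.float64(-0.236), np.float32(8.9)), (np.float64(-0.2305), np.float32(-9.0)), (np.float64(-0.224), np.float32(9.0)), (np.float64(-0.2215), np.float32(-3.7)), (np.float64(-0.215), np.float32(21.5)), (np.float64(-0.2125), np.float32(-16.9)), (np.float64(-0.2095), np.float32(14.5)), (np.float64(-0.2015), np.float32(-14.7)), (np.float64(-0.1985), np.float32(16.8)), (np.float64(-0.166), np.float32(-6.6)), (np.float64(-0.161), np.float32(6.1))]
0.085 [(np.float64(-0.271), np.float32(-4.0)), (np.float64(-0.2635), np.float32(-7.9)), (np.float64(-0.257), np.float32(5.7)), (np.float64(-0.2475), np.float32(-4.4)), (np.float64(-0.2455), np.float32(31.9)), (np.float64(-0.2365), np.float32(-28.8)), (np.float64(-0.2345), np.float32(12.1)), (np.float64(-0.2205), np.float32(-7.2)), (np.float64(-0.2185), np.float32(29.5)), (np.float64(-0.214), np.float32(-7.1)), (np.float64(-0.212), np.float32(9.1)), (np.float64(-0.209), np.float32(3.4)), (np.float64(-0.2065), np.float32(-3.3)), (np.float64(-0.2045), np.float32(2.8)), (np.float64(-0.203), np.float32(-3.9)), (np.float64(-0.1985), np.float32(-8.0)), (np.float64(-0.197), np.float32(8.7)), (np.float64(-0.1925), np.float32(-8.9)), (np.float64(-0.1835), np.float32(15.7)), (np.float64(-0.169), np.float32(-16.8))]
```

>>> play_rows:
  moves:
    - [1,0,-0.03,0,0]
    - [1,0,-0.03,0,0]
    - [1,0,-0.03,0,0]
    - [1,0,-0.02,0,0]
    - [1,0,-0.02,0,0]
    - [1,0,-0.01,0,0]
    - [1,0,0,0,0]
    - [1,0,0,0,0]

```text
clock: 21.8
eef_pos: [0.56, -0.1551, 0.0886]
eef_rot: [-3.141, -0.0, -3.041]
wrist_force: [-0.7, 0.8, 1.2]
finger_gap: 0.001
gripper_force: 0.4
```

>>> play_rows:
  moves:
    - [1,0,-0.01,0,0]
    - [1,0,-0.01,0,0]
    - [1,0,-0.01,0,0]
    - [1,0,0,0,0]

```text
clock: 22.13
eef_pos: [0.5601, -0.1562, 0.0886]
eef_rot: [-3.142, -0.0, -3.04]
wrist_force: [-0.2, 1.3, 1.4]
finger_gap: 0.005
gripper_force: 0.7
```

>>> play_rows:
  moves:
    - [1,0,-0.01,0,0]
    - [1,0,-0.01,0,0]
    - [1,0,0,0,0]

```text
clock: 22.38
eef_pos: [0.5602, -0.1569, 0.0886]
eef_rot: [3.141, -0.0, -3.04]
wrist_force: [-1.4, 1.6, 1.3]
finger_gap: 0.003
gripper_force: 0.9
```

>>> play_rows:
  moves:
    - [1,0,-0.01,0,0]
    - [1,0,-0.01,0,0]
    - [1,0,0,0,0]

```text
clock: 22.63
eef_pos: [0.5601, -0.157, 0.0885]
eef_rot: [3.141, -0.0, -3.04]
wrist_force: [-2.5, 4.3, 2.6]
finger_gap: 0.006
gripper_force: 2.6
```

>>> play_rows:
  moves:
    - [1,0,-0.01,0,0]
    - [1,0,-0.01,0,0]
    - [1,0,0,0,0]

```text
clock: 22.88
eef_pos: [0.5602, -0.1571, 0.0885]
eef_rot: [3.14, -0.001, -3.039]
wrist_force: [-3.0, 7.6, 3.5]
finger_gap: 0.006
gripper_force: 3.9
```

Hard stop reached softly at about 7 N. I'll back off and check.

>>> play_rows:
  moves:
    - [1,0,0.01,0,0]
    - [1,0,0.02,0,0]
    - [1,0,0.03,0,0]
    - [1,0,0.2,0,0]
    - [1,0,0.5,0,0]
    - [1,0,0,-0.4,0]
    - [1,0,0,-0.8,0]
    - [1,0,0,-0.8,0]

```text
clock: 23.55
eef_pos: [0.5564, -0.1278, 0.1686]
eef_rot: [-3.141, -0.002, -3.04]
wrist_force: [1.2, -1.4, 0.4]
finger_gap: 0.007
gripper_force: 0.0
```

>>> play_rows:
  moves:
    - [1,0.3,0,-0.8,0]
    - [1,0.6,-0.3,-0.8,0]
    - [1,0.6,-0.6,-0.4,0]
    - [1,0.2,-0.4,0,0]
    - [1,0,0,0,0]
    - [1,0,0,0,0]

```text
clock: 24.05
eef_pos: [0.4947, -0.1876, 0.2489]
eef_rot: [3.142, 0.001, -3.043]
wrist_force: [0.2, -1.0, 0.6]
finger_gap: 0.004
gripper_force: 0.0
```

```bash
python3 hung.py w18 -.2465 .5590; python3 side.py w19
```

```text
24.1 [ 0.495  -0.1865  0.2484] 0.10076205277565542
topback pred 335.4 edges [(np.float64(326.5), 5), (np.float64(328.5), 4), (np.float64(327.5), 4), (np.float64(330.5), 3)]
topfront pred 288.8 edges [(np.float64(282.5), -19), (np.float64(279.5), -18), (np.float64(281.5), -16), (np.float64(280.5), -15)]
ledgeback pred 278.5 edges [(np.float64(277.5), -31), (np.float64(278.5), -24), (np.float64(276.5), -23), (np.float64(269.5), 20)]
ledgefront pred 260.9 edges [(np.float64(260.5), 20), (np.float64(268.5), 19), (np.float64(257.5), -18), (np.float64(256.5), -16)]
bottom pred 244.7 edges [(np.float64(250.5), -18), (np.float64(251.5), -14), (np.float64(249.5), -13), (np.float64(244.5), -8)]
right pred 285.2 [(np.float64(-0.2676), 5), (np.float64(-0.2617), -4), (np.float64(-0.2609), -4), (np.float64(-0.2743), -4)]
left pred 328.3 [(np.float64(-0.2208), 31), (np.float64(-0.2216), 27), (np.float64(-0.22), 21), (np.float64(-0.2292), 11)]
right pred 287.7 [(np.float64(-0.2711), -15), (np.float64(-0.2747), 14), (np.float64(-0.2738), 12), (np.float64(-0.272), -11)]
left pred 327.4 [(np.float64(-0.2284), 40), (np.float64(-0.2293), 38), (np.float64(-0.2275), 26), (np.float64(-0.2302), 15)]
24.15 [ 0.4742 -0.2343] [ 0.3212 -0.0732  0.121 ]
0.113 [(np.float64(-0.298), np.float32(-2.9)), (np.float64(-0.2915), np.float32(2.5)), (np.float64(-0.252), np.float32(-11.3)), (np.float64(-0.2445), np.float32(4.2)), (np.float64(-0.229), np.float32(3.9)), (np.float64(-0.226), np.float32(-6.9)), (np.float64(-0.22), np.float32(20.7)), (np.float64(-0.167), np.float32(10.6))]
0.085 [(np.float64(-0.296), np.float32(4.6)), (np.float64(-0.2695), np.float32(-5.3)), (np.float64(-0.251), np.float32(13.9)), (np.float64(-0.2425), np.float32(-13.5)), (np.float64(-0.229), np.float32(19.3)), (np.float64(-0.214), np.float32(2.7)), (np.float64(-0.2095), np.float32(-3.5)), (np.float64(-0.2065), np.float32(2.6))]
```

Run:
```python
from h import *
import pickle
c=pickle.load(open("w18.pkl","rb")); g=cv2.cvtColor(cv2.imread("pics/w18.png"),cv2.COLOR_BGR2GRAY).astype(np.float32)
for z,mx in((.103,-.053),(.103,-.058)):
    print([int(cv2.getRectSubPix(g,(1,3),tuple(float(t) for t in proj("wrist",[*(fr(.1)@np.array([.559+mx,y])),z],c))).mean()) for y in np.arange(-.305,-.220,.0012)])
t0=cv2.imread("pics/top0.png").astype(int); im,_=snap("top","top9.png"); t1=cv2.imread("pics/top9.png").astype(int)
d=(abs(t1-t0).sum(2)>90).astype(np.uint8); n,_,st,ce=cv2.connectedComponentsWithStats(d); print([(s.tolist()) for s in st[1:] if s[4]>25])
```

```text
[220, 220, 220, 213, 199, 199, 202, 203, 203, 203, 203, 203, 203, 203, 203, 204, 204, 204, 204, 204, 204, 205, 205, 205, 205, 205, 205, 205, 206, 206, 206, 206, 205, 198, 189, 198, 205, 206, 205, 205, 205, 205, 206, 205, 206, 205, 205, 205, 204, 195, 184, 177, 177, 180, 193, 202, 205, 207, 207, 207, 206, 206, 204, 199, 201, 210, 215, 219, 219, 219, 220]
[211, 212, 210, 200, 180, 184, 192, 195, 197, 200, 201, 201, 202, 203, 203, 203, 203, 203, 204, 203, 203, 203, 202, 202, 203, 203, 203, 203, 203, 203, 202, 202, 201, 193, 183, 193, 198, 196, 195, 193, 184, 177, 172, 163, 155, 142, 133, 132, 132, 131, 129, 129, 129, 129, 130, 136, 157, 175, 186, 195, 197, 197, 196, 192, 195, 209, 217, 219, 218, 219, 222]
[[370, 152, 204, 328, 38293], [267, 183, 26, 44, 838], [571, 198, 6, 17, 48], [561, 252, 7, 17, 46], [550, 272, 7, 14, 46], [401, 291, 21, 13, 216], [29, 359, 24, 16, 273], [276, 396, 9, 8, 55], [0, 400, 26, 59, 859], [356, 405, 28, 15, 172], [348, 423, 16, 22, 132], [258, 431, 58, 49, 1894], [301, 453, 23, 16, 82], [336, 452, 16, 8, 34], [360, 470, 10, 10, 43], [317, 474, 24, 6, 99]]
```

```bash
python3 -c "
from workcell import arm
print(arm.close_job())"
```

```text
the job is handed in; nothing more can be done
None
```

The timer module hangs upright on the test rail, flush against the controller with its side over the contact block; it took two tries to swing the foot out before the lift, it met the controller at about 8 N, nothing was dropped, the wide spare was left hanging, and the job is handed in at about 24 s.

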